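Shim the short foot of an inspection plate

TASK

The little inspection plate rocks because its front-left foot has lost its pad and hangs clear of the desk. Slide the two thin aluminium packing strips, one after the other, under that foot from the front, so that they lie flat one on top of the other, pointing straight in, and the foot stands squarely over them both. Leave the plate standing where it is, and leave the thicker strip alone.

Things in the scene. Friction and masses are not known exactly. Their poses are not given: they have to be found in the camera images.
- strip_a_mid (a point): Centre (half-way up) of a thin packing strip, plain aluminium bar 100 x 30 x 10 mm, ends slightly bevelled, 81 g, lying flat on the desk. x along its length, y across its width, z up; both ends are alike. Pinch it across its 30 mm width.
- strip_b_mid (a point): Centre of the second thin packing strip, the same in every way as the first (100 x 30 x 10 mm). Stacked, the two fill the gap under the foot to within 1 mm. Centred 30 mm in front of the foot's centre, a strip reaches 20 mm past that centre and 80 mm of it stays in front, free to hold.
- strip_thick_mid (a point): Centre of a thicker aluminium strip, 100 x 40 x 18 mm, lying flat: the wrong size, not to be used or moved. The three strips may lie in any of three places.
- foot (a point): Centre of the underside of the plate's short bare steel foot (front-left), 30 mm across, lower 5 mm tapered to 21; 20.8 mm above the desk. The other three feet have black rubber pads, the next 110 mm off (-y). Plate: loose, about 1.6 kg, grey, 130 x 150 mm, top 59 mm up, front edge 20 mm behind (+x) the foot's centre. x: level, from the front in under the plate, the way strips go in; y left; z up.
Mind the look-alikes: they are no part of the job. Leave any purple or red look-alike of the part that bears strip_a_mid alone.

How it is judged (in metres and radians):
On the way, in this order (a step that is already met when the one before it is completed fails the run):
1. one thin strip lies flat on the desk under the short foot (((x of strip_a_mid in the frame of foot between -0.045 and 0.025 m and y of strip_a_mid in the frame of foot between -0.013 and 0.013 m and angle between the x axis of strip_a_mid and the x axis of foot, either way round below 0.3 rad and angle between strip_a_mid's own z axis and vertical below 0.07 rad and height (world z) of strip_a_mid between 0.003 and 0.008 m) or (x of strip_b_mid in the frame of foot between -0.045 and 0.025 m and y of strip_b_mid in the frame of foot between -0.013 and 0.013 m and angle between the x axis of strip_b_mid and the x axis of foot, either way round below 0.3 rad and angle between strip_b_mid's own z axis and vertical below 0.07 rad and height (world z) of strip_b_mid between 0.003 and 0.008 m))), for 0.2 s.
2. the other thin strip lies flat on it, under the foot (((x of strip_a_mid in the frame of foot between -0.045 and 0.025 m and y of strip_a_mid in the frame of foot between -0.013 and 0.013 m and angle between the x axis of each of strip_a_mid, strip_b_mid and the x axis of foot, either way round below 0.3 rad and angle between each of strip_a_mid, strip_b_mid's own z axis and vertical below 0.07 rad and height (world z) of strip_a_mid between 0.003 and 0.008 m and x of strip_b_mid in the frame of foot between -0.045 and 0.025 m and y of strip_b_mid in the frame of foot between -0.013 and 0.013 m and height (world z) of strip_b_mid between 0.0125 and 0.0185 m) or (x of strip_b_mid in the frame of foot between -0.045 and 0.025 m and y of strip_b_mid in the frame of foot between -0.013 and 0.013 m and angle between the x axis of each of strip_b_mid, strip_a_mid and the x axis of foot, either way round below 0.3 rad and angle between each of strip_b_mid, strip_a_mid's own z axis and vertical below 0.07 rad and height (world z) of strip_b_mid between 0.003 and 0.008 m and x of strip_a_mid in the frame of foot between -0.045 and 0.025 m and y of strip_a_mid in the frame of foot between -0.013 and 0.013 m and height (world z) of strip_a_mid between 0.0125 and 0.0185 m))), for 0.2 s.
At the end, for the whole second after the job is handed in: Both thin strips lie flat (4 deg), one on the other, under the short foot, lower one on the desk: centres 45 mm in front of to 25 mm behind the foot's centre, within 13 mm sideways, in line within 17 deg. Foot within 20 mm of its start, plate level (1.7 deg), thick strip within 30 mm of its start (((x of strip_a_mid in the frame of foot between -0.045 and 0.025 m and y of strip_a_mid in the frame of foot between -0.013 and 0.013 m and angle between the x axis of each of strip_a_mid, strip_b_mid and the x axis of foot, either way round below 0.3 rad and angle between each of strip_a_mid, strip_b_mid's own z axis and vertical below 0.07 rad and height (world z) of strip_a_mid between 0.003 and 0.008 m and x of strip_b_mid in the frame of foot between -0.045 and 0.025 m and y of strip_b_mid in the frame of foot between -0.013 and 0.013 m and height (world z) of strip_b_mid between 0.0125 and 0.0185 m) or (x of strip_b_mid in the frame of foot between -0.045 and 0.025 m and y of strip_b_mid in the frame of foot between -0.013 and 0.013 m and angle between the x axis of each of strip_b_mid, strip_a_mid and the x axis of foot, either way round below 0.3 rad and angle between each of strip_b_mid, strip_a_mid's own z axis and vertical below 0.07 rad and height (world z) of strip_b_mid between 0.003 and 0.008 m and x of strip_a_mid in the frame of foot between -0.045 and 0.025 m and y of strip_a_mid in the frame of foot between -0.013 and 0.013 m and height (world z) of strip_a_mid between 0.0125 and 0.0185 m)) and distance of foot from where it was at the start of the episode below 0.02 m and angle between foot's own z axis and vertical below 0.03 rad and distance of strip_thick_mid from where it was at the start of the episode below 0.03 m); the robot touches nothing.
It fails at once if the plate is shoved or lifted by more than 30 mm, or the thick strip moved by more than 30 mm (distance of any of foot, strip_thick_mid from where it was at the start of the episode above 0.03 m).
It also fails if it takes over 64 s, if anything falls off the work surface, if the arm or the gripper's body presses on something with over 40 N, if the wrist force passes 120 N, or if a joint passes its speed limit or range.

ROBOT

A 7-joint arm with a two-finger parallel gripper is mounted at the origin on a cart in front of the work surface, level with it; the furniture and walls round the work are solid. World frame = base frame: x ahead of the robot, y to its left, z up, the work surface at z = 0. Lengths are in m, angles in degrees, forces in N, time in s.
With the tool pointing down it reaches from about 0.425 to 0.925 m from the base axis. Payload 6.8 kg.
Tool frame: the origin (TCP) lies midway between the tips of the shut fingers; the grasp point (between the pads) lies 19 mm behind it; z points along the fingers, y is the direction in which the jaws open and shut (so a half turn about z gives the same grasp; the last joint's range is limited). The gripper opens to 88 mm and grips with 3 to 60 N. Pads are 20 mm wide; open, the fingers measure 115 mm over their backs; the gripper's body (75 mm by 178 mm) begins 61 mm behind the grasp point.
Start: joints at [64.853, 27.33, 1.283, 89.118, -0.659, 63.558, -4.761], TCP at [0.219, -0.638, 0.223] pointing down, gripper open.
Joint ranges: [-169.35, 169.35], [-19.33, 120.38], [-80.79, 83.38], [13.8, 139.57], [-78.32, 258.32], [9.67, 109.79], [-169.56, 169.56]. Speed limits (degrees/s): [136.94, 136.94, 180, 180, 180, 180, 180].

INTERFACE

Orientations are given as a 3x3 rotation matrix whose columns are the frame's x, y, z axes.
In Python, from workcell import monitor, eyes, arm gives the robot as it stands.
- The arm moves only by the tool carry_out, never from a script. Its argument "steps" is a list of rows, each a list of 7 numbers: the shift along the world's x, y, z in cm, then the turn, a rotation vector about the world's x, y, z in rad, then the opening, from 0 (shut) to 1 (fully open). In form: [[x, y, z, ax, ay, az, claw], ...]. A call has 1 to 5 rows; each row shifts and turns the commanded pose from where the row before left it; what a row does not reach is not made up. A row lasts 1/10 s, in which the tool goes at most 50 mm and 8.59 degrees, less where a joint would pass 70% of its speed; a pose out of reach is approached as far as the arm can. A call with a gripper value outside its range is refused whole. The fingers move at their own pace and stop on an object; the grip force is fixed at half the most. Time passes only in rows, so rows that do not move let the fingers close. It gives the time, the measured TCP pose, the force and the opening at its end, in the units of the state.
- monitor.get_state(): the state, without advancing time (a new reading comes with each control period).
- eyes.camera(name): name is "scene" or "top" or "wrist"; returns (picture, depth): 400x640x3 uint8, blue, green, red; 400x640 float32, m along the optical axis (not along the pixel's ray), 0 where there is no reading.
- eyes.camera_model(name): a dict with "fx", "fy", "cx", "cy" (pixels), "dist" ([k1, k2, p1, p2, k3] as OpenCV has them; the pictures are not rectified), "R" (3x3) and "t" (3): a world point X has camera coordinates R X + t. Camera axes: x right, y down, z forward; pixel columns grow to the right and rows downward; lengths in m; the calibration is good to about 2 mm. A picture is of the moment at which its call begins: read the wrist's pose just before it. camera_model takes no time and is no camera call; for the wrist camera it gives the pose at the moment of the call.
- arm.finish_job(): hands the job in, once; it reports no verdict.
The state is a dict: "t": time; "joint_pos": joint angles; "dq": joint speeds; "joint_torque": joint torques, N m; "tcp_pos": TCP position; "ee_rot": TCP orientation; "ft_force": force on the tool from outside, world axes, zero at the start; "wrist_torque": the same for the moment, N m; "gripper_width": opening from 0.0 (shut) to 1.0 (fully open).
Only numpy, scipy, OpenCV 4.12 (cv2) and the standard library are available. Lean on these libraries where they do the work, as an engineer would, in place of code of your own. Each camera call takes 0.05 s, during which the arm holds its last target.

## Working session

There is one attempt and no reset: what is moved stays moved. The work goes in short steps, Python scripts to look and compute and a tool call to move; the robot and the scene stay as the last step left them, time stands still between calls to the robot, and variables do not carry over. Pictures are saved under pics/ and viewed, and the job is handed in when it is done.

Besides the shell and the picture viewer there is one more tool, called after ">>>" in YAML: its name, and indented under it one key for each argument. carry_out: Moves the arm, as the interface text tells. Its arguments: {"type":"object","properties":{"steps":{"type":"array","items":{"type":"array","items":{"type":"number"}}}},"required":["steps"]}

```bash
ls; mkdir -p pics; python3 - <<'E'
from workcell import monitor, eyes, arm
import cv2, numpy as np
s=monitor.get_state(); print({k:np.round(v,3).tolist() for k,v in s.items()})
for n in ["scene","top"]:
    p,d=eyes.camera(n); cv2.imwrite(f"pics/{n}0.png",p); np.save(f"pics/{n}0.npy",d)
    m=eyes.camera_model(n); print(n,{k:np.round(v,4).tolist() for k,v in m.items()})
E
```

```text
pics
{'t': 0.0, 'joint_pos': [64.853, 27.373, 1.279, 89.178, -0.658, 63.556, -4.762], 'dq': [0.024, -0.023, 0.027, -0.037, 0.032, 0.008, 0.075], 'joint_torque': [-0.001, -58.285, 1.534, -27.261, -0.054, 0.017, 0.0], 'tcp_pos': [0.219, -0.638, 0.222], 'ee_rot': [[0.946, 0.325, -0.001], [0.325, -0.946, 0.002], [-0.0, -0.002, -1.0]], 'ft_force': [0.025, -0.694, 0.266], 'wrist_torque': [0.012, -0.016, 0.026], 'gripper_width': 0.996}
scene {'fx': 463.5757, 'fy': 463.5757, 'cx': 323.7491, 'cy': 198.6756, 'dist': [-0.1009, 0.0, 0.0, 0.0, 0.0], 'R': [[-0.7084, -0.7058, 0.005], [-0.3874, 0.3829, -0.8386], [0.5899, -0.596, -0.5447]], 't': [0.1952, 0.352, 0.9522]}
top {'fx': 391.7226, 'fy': 391.7226, 'cx': 320.8729, 'cy': 196.2501, 'dist': [-0.021, 0.0, 0.0, 0.0, 0.0], 'R': [[0.0012, -0.9999, 0.0137], [-0.9825, -0.0038, -0.1862], [0.1862, -0.0132, -0.9824]], 't': [-0.2423, 0.5303, 1.2377]}
```

View pics/scene0.png

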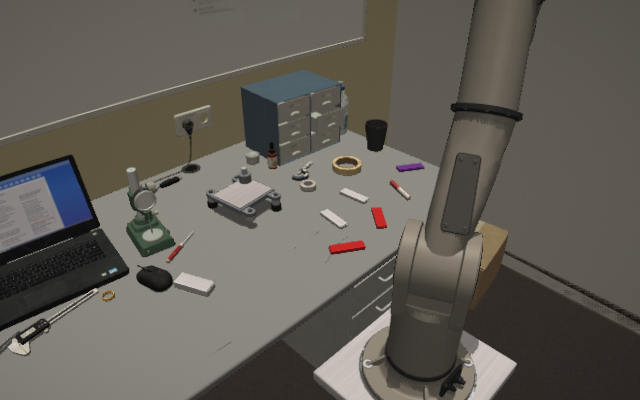

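View pics/top0.png

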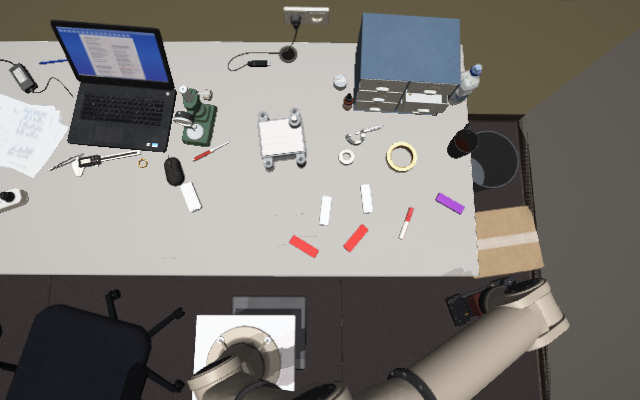

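```bash
cat > h.py <<'E'
from workcell import monitor, eyes, arm
import cv2, numpy as np
def ray(m,uv):
    K=np.array([[m['fx'],0,m['cx']],[0,m['fy'],m['cy']],[0,0,1.]])
    q=cv2.undistortPoints(np.array(uv,float).reshape(-1,1,2),K,np.array(m['dist'],float)).reshape(-1,2)
    R=np.array(m['R']);t=np.array(m['t'])
    return -R.T@t, np.c_[q,np.ones(len(q))]@R
def onplane(m,uv,z):
    c,d=ray(m,uv); return c+d*((z-c[2])/d[:,2])[:,None]
def proj(m,X):
    K=np.array([[m['fx'],0,m['cx']],[0,m['fy'],m['cy']],[0,0,1.]])
    return cv2.projectPoints(np.array(X,float).reshape(-1,1,3),cv2.Rodrigues(np.array(m['R']))[0],np.array(m['t']),K,np.array(m['dist'],float))[0].reshape(-1,2)
def pc(m,d):
    v,u=np.mgrid[:400,:640]; c,r=ray(m,np.c_[u.ravel(),v.ravel()])
    return (c+r*d.reshape(-1,1)).reshape(400,640,3)
E
python3 - <<'E'
from h import *
p=cv2.imread('pics/top0.png'); d=np.load('pics/top0.npy'); m=eyes.camera_model('top')
g=cv2.cvtColor(p,cv2.COLOR_BGR2HSV)
P=pc(m,d)
mask=((g[...,2]>215)&(g[...,1]<40)).astype(np.uint8)
n,l,st,ce=cv2.connectedComponentsWithStats(mask)
for i in range(1,n):
    if 100<st[i,4]<3000:
        ys,xs=np.where(l==i); z=np.median(P[ys,xs,2])
        c=max(cv2.findContours((l==i).astype(np.uint8),0,1)[0],key=cv2.contourArea).reshape(-1,2)
        w=onplane(m,c,z)[:,:2]
        r=cv2.minAreaRect((w*1000).astype(np.float32)); print(st[i].tolist(),ce[i].round(1),'z',z.round(4),r)
c=cv2.resize(p[95:245,160:420],None,fx=3,fy=3,interpolation=cv2.INTER_CUBIC); cv2.imwrite('pics/c1.png',c)
q=cv2.imread('pics/scene0.png')
c=cv2.resize(q[150:310,160:420],None,fx=3,fy=3,interpolation=cv2.INTER_CUBIC); cv2.imwrite('pics/c2.png',c)
E
```

```text
[284, 7, 44, 4, 112] [307.3   8.8] z 0.1893 ((1123.25341796875, -188.5216522216797), (139.44886779785156, 9.290931701660156), 88.98434448242188)
[406, 93, 35, 10, 275] [423.2  98. ] z 0.0933 ((861.6780395507812, -583.6115112304688), (115.22097778320312, 29.944843292236328), 86.98987579345703)
[259, 119, 45, 37, 1264] [279.8 137.4] z 0.0605 ((735.0753173828125, -106.82079315185547), (117.5183334350586, 139.7889404296875), 7.71530818939209)
[187, 124, 15, 15, 136] [194.7 132.3] z 0.0425 ((755.4808959960938, 189.02444458007812), (46.99559020996094, 50.707496643066406), 41.876407623291016)
[339, 148, 16, 16, 134] [346.2 156.1] z 0.0185 ((679.647705078125, -328.6468811035156), (49.32556915283203, 52.73945236206055), 45.72563171386719)
[72, 157, 12, 19, 114] [ 76.4 167.6] z 0.009 ((639.364013671875, 600.833251953125), (64.82633209228516, 34.65340042114258), 35.13177490234375)
[180, 181, 21, 31, 353] [189.7 196.2] z 0.0197 ((535.9891967773438, 200.63389587402344), (102.51803588867188, 41.482696533203125), 24.97665023803711)
[361, 184, 12, 29, 266] [366.4 197.8] z 0.011 ((534.1572265625, -396.3614196777344), (96.83184814453125, 32.46744155883789), 5.217846393585205)
[0, 188, 21, 20, 138] [ 11.3 198. ] z 0.0465 ((525.0244750976562, 791.4356689453125), (50.131099700927734, 70.59981536865234), 19.588134765625)
[319, 195, 13, 30, 274] [325.2 209.7] z 0.0115 ((492.89215087890625, -256.2369384765625), (32.32426071166992, 98.31742095947266), 83.44915771484375)
[194, 315, 101, 59, 2873] [237.5 332.9] z 0.0031 ((60.20671463012695, 2.2661590576171875), (176.91775512695312, 316.386474609375), 0.1876474767923355)
```

View pics/c1.png

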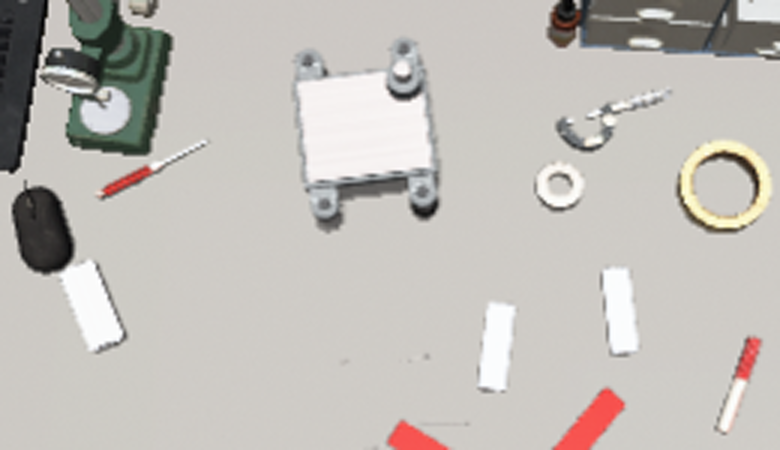

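View pics/c2.png

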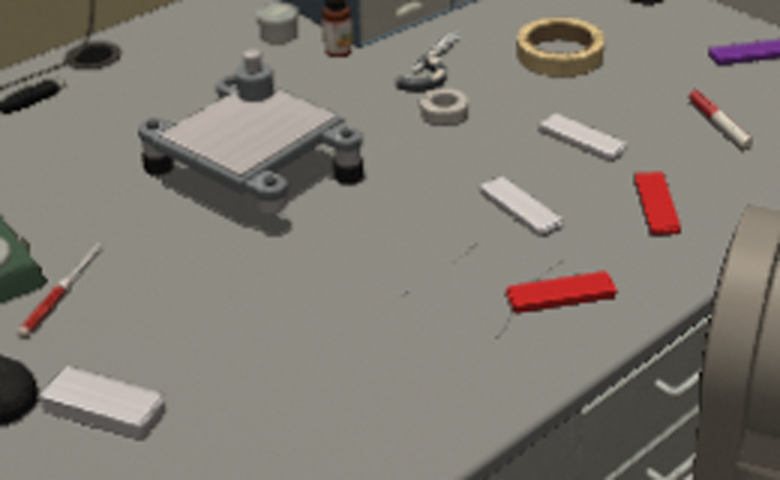

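>>> carry_out:
  steps:
    - [2.5,3.8,0.6,0,0,-0.033,1]
    - [2.5,3.8,0.6,0,0,-0.033,1]
    - [2.5,3.8,0.6,0,0,-0.033,1]
    - [2.5,3.8,0.6,0,0,-0.033,1]
    - [2.5,3.8,0.6,0,0,-0.033,1]

```text
t: 0.6
tcp_pos: [0.3448, -0.4466, 0.2526]
ee_rot: [[0.987, 0.164, -0.0], [0.164, -0.987, 0.0], [-0.0, -0.0, -1.0]]
ft_force: [0.7, -0.1, -0.1]
gripper_width: 1.001
```

>>> carry_out:
  steps:
    - [2.5,3.8,0.6,0,0,-0.033,1]
    - [2.5,3.8,0.6,0,0,-0.033,1]
    - [2.5,3.8,0.6,0,0,-0.033,1]
    - [2.5,3.8,0.6,0,0,-0.033,1]
    - [0,0,0,0,0,-0.033,1]

```text
t: 1.1
tcp_pos: [0.4486, -0.2898, 0.2774]
ee_rot: [[1.0, 0.01, 0.003], [0.01, -1.0, 0.002], [0.003, -0.002, -1.0]]
ft_force: [0.0, 0.3, 0.4]
gripper_width: 1.003
```

```bash
python3 - <<'E'
from h import *
s=monitor.get_state(); print(s['tcp_pos'],np.round(s['ee_rot'],3),s['t'])
m=eyes.camera_model('wrist')
p,d=eyes.camera('wrist'); cv2.imwrite("pics/w1.png",p); np.save("pics/w1.npy",d)
import pickle; pickle.dump(m,open('pics/w1.pkl','wb'))
print({k:np.round(v,4).tolist() for k,v in m.items()})
E
```

```text
[ 0.44857689 -0.28975458  0.27737634] [[ 1.     0.01   0.003]
 [ 0.01  -1.     0.002]
 [ 0.003 -0.002 -1.   ]] 1.1
{'fx': 286.5182, 'fy': 286.5182, 'cx': 322.1099, 'cy': 202.3669, 'dist': [0.0095, 0.0, 0.0, 0.0, 0.0], 'R': [[0.0102, -0.9999, -0.0027], [-0.9526, -0.0105, 0.3041], [-0.3041, -0.0005, -0.9526]], 't': [-0.2928, 0.3711, 0.5804]}
```

View pics/w1.png

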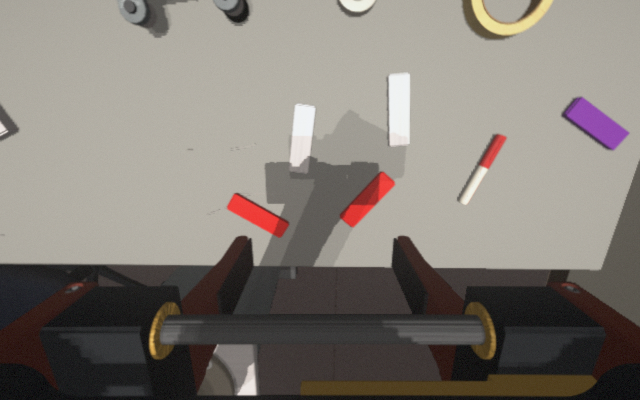

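```bash
python3 - <<'E'
from h import *; import pickle
m=pickle.load(open('pics/w1.pkl','rb')); p=cv2.imread('pics/w1.png'); d=np.load('pics/w1.npy'); P=pc(m,d)
print('cam',-np.array(m['R']).T@m['t'])
g=cv2.cvtColor(p,cv2.COLOR_BGR2GRAY)
for (x0,y0,x1,y1) in [(285,95,322,175),(382,62,418,155)]:
    z=P[y0:y1,x0:x1,2]; print('desk z',np.median(z))
    mk=np.zeros(g.shape,np.uint8); mk[y0:y1,x0:x1]=(z>np.median(z)+0.005)
    c=max(cv2.findContours(mk,0,1)[0],key=cv2.contourArea).reshape(-1,2)
    r=cv2.minAreaRect((onplane(m,c,0.01)[:,:2]*1000).astype(np.float32)); print('depth',r, np.median(P[mk>0][:,2]))
    b=np.zeros(g.shape,np.uint8); b[y0:y1,x0:x1]=p[y0:y1,x0:x1].min(2)>185
    c=max(cv2.findContours(b,0,1)[0],key=cv2.contourArea).reshape(-1,2)
    r=cv2.minAreaRect((onplane(m,c,0.01)[:,:2]*1000).astype(np.float32)); print('bright',r)
c=cv2.resize(p[55:185,270:430],None,fx=4.5,fy=4.5,interpolation=cv2.INTER_CUBIC); cv2.imwrite('pics/c3.png',c)
E
```

```text
cam [ 0.53297213 -0.28852507  0.43931258]
desk z 0.0011737573134242285
depth ((492.83489990234375, -256.6593322753906), (30.922874450683594, 98.92833709716797), 83.28718566894531) 0.009666570103408267
bright ((497.9060363769531, -257.5470886230469), (30.409231185913086, 89.45453643798828), 83.09285736083984)
desk z 0.001469085319426272
depth ((534.6566772460938, -395.82391357421875), (98.38542175292969, 30.250375747680664), 5.9292216300964355) 0.009685477096415845
bright ((535.2488403320312, -397.1363220214844), (98.08861541748047, 29.26749038696289), 4.874228000640869)
```

View pics/c3.png

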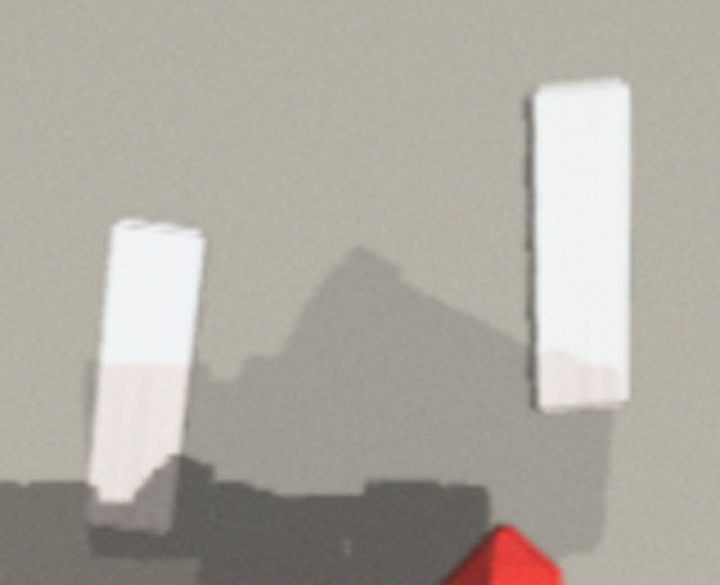

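>>> carry_out:
  steps:
    - [3.0,3.8,0,0,0,0,1]
    - [3.0,3.8,0,0,0,0,1]
    - [3.0,3.8,0,0,0,0,1]
    - [2.0,3.8,0,0,0,0,1]
    - [0,0,0,0,0,0,0.5]

```text
t: 1.65
tcp_pos: [0.5565, -0.138, 0.2761]
ee_rot: [[1.0, 0.01, 0.0], [0.01, -1.0, 0.003], [0.0, -0.003, -1.0]]
ft_force: [-0.3, -0.2, 0.5]
gripper_width: 0.946
```

```bash
python3 - <<'E'
from h import *
s=monitor.get_state(); print(s['tcp_pos'],s['dq'])
m=eyes.camera_model('wrist')
p,d=eyes.camera('wrist'); cv2.imwrite("pics/w2.png",p); np.save("pics/w2.npy",d)
import pickle; pickle.dump(m,open('pics/w2.pkl','wb'))
E
```

```text
[ 0.55648301 -0.13802939  0.27611639] [ 3.20375005 -1.02804375  4.75158638  1.59486921  1.40999726  0.61351356
  3.58480099]
```

View pics/w2.png

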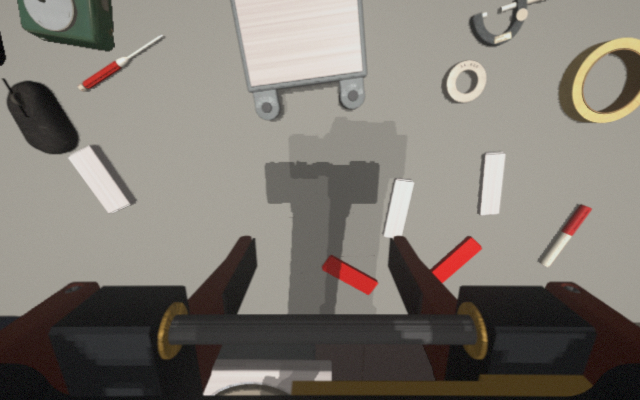

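```bash
python3 - <<'E'
from h import *; import pickle
m=pickle.load(open('pics/w2.pkl','rb')); p=cv2.imread('pics/w2.png'); d=np.load('pics/w2.npy'); P=pc(m,d)
for u,v in [(267,105),(351,94),(262,100),(300,40)]: print(u,v,P[v-1:v+2,u-1:u+2].reshape(-1,3).mean(0).round(4))
# front edge of plate top
for a in [(251,88),(364,72)]: print(onplane(m,[a],0.059))
print(onplane(m,[(267,107),(351,95)],0.05))
c=cv2.resize(p[55:135,230:390],None,fx=5,fy=5,interpolation=cv2.INTER_CUBIC); cv2.imwrite('pics/c4.png',c)
zz=P[60:125,240:380,2]; cv2.imwrite('pics/c5.png',cv2.resize(np.clip(zz*4000,0,255).astype(np.uint8),None,fx=5,fy=5,interpolation=0))
E
```

```text
267 105 [ 0.6465 -0.066   0.0566]
351 94 [ 0.6606 -0.1712  0.0571]
262 100 [ 0.6525 -0.0591  0.0521]
300 40 [ 0.7191 -0.1087  0.0581]
[[ 0.6660455  -0.04776074  0.059     ]]
[[ 0.68543315 -0.18564005  0.059     ]]
[[ 0.64420942 -0.06465158  0.05      ]
 [ 0.65973825 -0.17183914  0.05      ]]
```

View pics/c4.png

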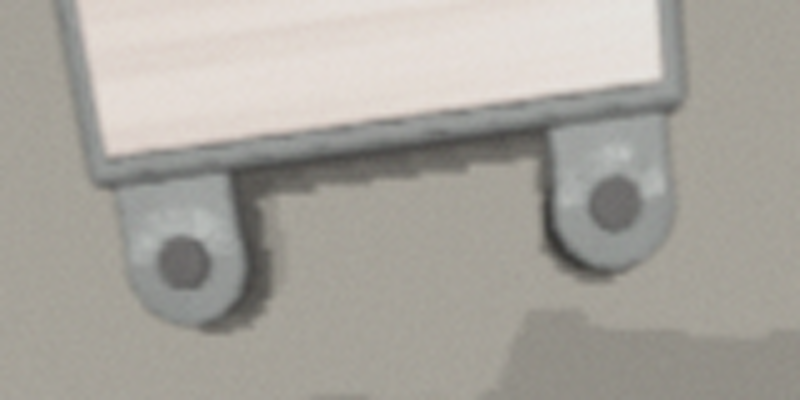

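View pics/c5.png

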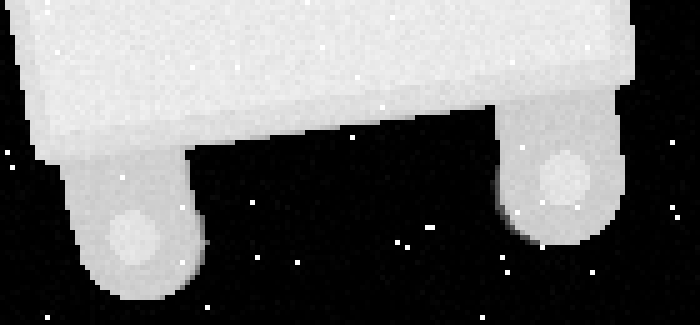

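```bash
python3 - <<'E'
from h import *; import pickle
m=pickle.load(open('pics/w2.pkl','rb'))
uv=np.array([(184,263),(615,202.)])/5+[230,55]-0.4
a=onplane(m,uv,0.0568); print(uv,a, np.linalg.norm(a[0]-a[1])); v=a[0]-a[1]
print('yaw of +y minus 90:',np.degrees(np.arctan2(v[1],v[0]))-90)
# top-cam check
mt=eyes.camera_model('top'); print(proj(mt,[[a[0][0],a[0][1],.057],[a[0][0],a[0][1],.021]]), proj(eyes.camera_model('scene'),[[a[0][0],a[0][1],.057],[a[0][0],a[0][1],.021]]))
E
```

```text
[[266.4 107.2]
 [352.6  95. ]] [[ 0.64390968 -0.06515039  0.0568    ]
 [ 0.6594328  -0.1732175   0.0568    ]] 0.10917631411050464
yaw of +y minus 90: 8.17424054398451
[[268.10199961 162.36793146]
 [269.35051553 165.2240286 ]] [[249.64981274 208.93562288]
 [250.66268707 219.05326556]]
```

>>> carry_out:
  steps:
    - [-2.1,-2.9,-3,0,0,-0.032,0.6]
    - [-2.1,-2.9,-3,0,0,-0.032,0.6]
    - [-2.1,-2.9,-3,0,0,-0.032,0.6]
    - [-2.1,-2.9,-3,0,0,-0.032,0.6]
    - [0,0,-4,0,0,0,0.6]

```text
t: 2.2
tcp_pos: [0.4655, -0.2683, 0.1164]
ee_rot: [[0.99, -0.139, -0.001], [-0.139, -0.99, -0.005], [-0.0, 0.005, -1.0]]
ft_force: [1.7, -0.2, -0.6]
gripper_width: 0.599
```

>>> carry_out:
  steps:
    - [0,0,-4,0,0,0,0.6]
    - [0,0,0,0,0,0,0.6]
    - [0,0,0,0,0,0,0.6]

```text
t: 2.5
tcp_pos: [0.4692, -0.2616, 0.0769]
ee_rot: [[0.992, -0.129, -0.002], [-0.129, -0.992, -0.0], [-0.002, 0.0, -1.0]]
ft_force: [0.9, 0.5, -0.0]
gripper_width: 0.597
```

```bash
python3 - <<'E'
from h import *
s=monitor.get_state(); print(s['tcp_pos'],np.round(s['ee_rot'],3))
m=eyes.camera_model('wrist')
p,d=eyes.camera('wrist'); cv2.imwrite("pics/w3.png",p)
E
```

```text
[ 0.46919674 -0.26163272  0.07689699] [[ 0.992 -0.129 -0.002]
 [-0.129 -0.992 -0.   ]
 [-0.002  0.    -1.   ]]
```

View pics/w3.png

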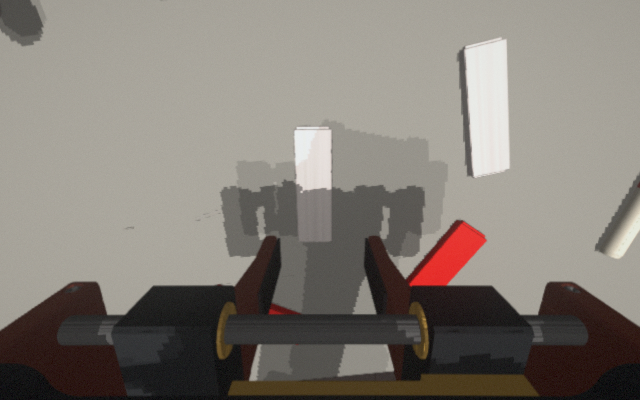

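>>> carry_out:
  steps:
    - [0.4,0.7,0,0,0,0.012,0.6]
    - [0,0,-3,0,0,0,0.6]
    - [0,0,-3,0,0,0,0.6]
    - [0,0,-1,0,0,0,0.6]
    - [0,0,0,0,0,0,0.6]

```text
t: 3.05
tcp_pos: [0.4744, -0.2529, 0.0067]
ee_rot: [[0.993, -0.114, -0.001], [-0.114, -0.993, 0.0], [-0.001, -0.0, -1.0]]
ft_force: [-0.4, -0.8, -0.0]
gripper_width: 0.599
```

```bash
python3 - <<'E'
from h import *
s=monitor.get_state(); print(s['tcp_pos'],np.round(s['ee_rot'],3),s['ft_force'])
p,d=eyes.camera('wrist'); cv2.imwrite("pics/w4.png",p)
E
```

```text
[ 0.47435693 -0.25291869  0.00671687] [[ 0.993 -0.114 -0.001]
 [-0.114 -0.993  0.   ]
 [-0.001 -0.    -1.   ]] [-0.36939451 -0.77777959 -0.02840433]
```

View pics/w4.png

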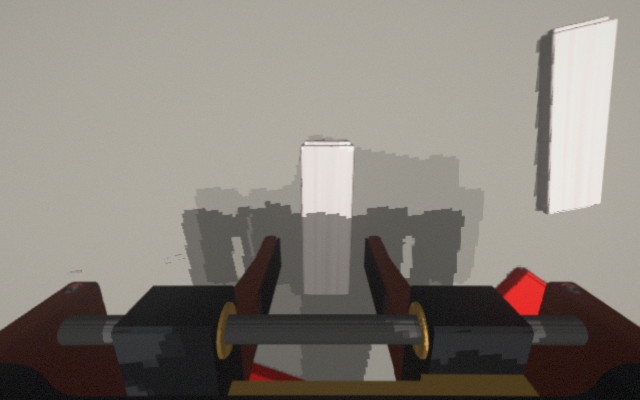

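>>> carry_out:
  steps:
    - [0,0,-0.4,0,0,0,0.6]
    - [0,0,0,0,0,0,0.2]
    - [0,0,0,0,0,0,0.2]
    - [0,0,0,0,0,0,0.2]
    - [0,0,0,0,0,0,0.2]

```text
t: 3.6
tcp_pos: [0.4745, -0.2537, 0.0032]
ee_rot: [[0.993, -0.115, 0.001], [-0.115, -0.993, -0.0], [0.001, 0.0, -1.0]]
ft_force: [-1.2, 0.1, 3.9]
gripper_width: 0.335
```

>>> carry_out:
  steps:
    - [0,0,0,0,0,0,0.2]
    - [0,0,1.5,0,0,0,0.2]
    - [0,0,3,0,0,0,0.2]
    - [0,0,0,0,0,0,0.2]

```text
t: 4.0
tcp_pos: [0.4765, -0.2543, 0.0513]
ee_rot: [[0.993, -0.115, 0.005], [-0.115, -0.993, -0.002], [0.006, 0.002, -1.0]]
ft_force: [0.1, -0.7, -0.3]
gripper_width: 0.334
```

```bash
python3 - <<'E'
from h import *
s=monitor.get_state(); print(s['tcp_pos'],np.round(s['ee_rot'],3),s['ft_force'])
p,d=eyes.camera('wrist'); cv2.imwrite("pics/w5.png",p)
p,d=eyes.camera('scene'); cv2.imwrite("pics/s5.png",cv2.resize(p[120:280,240:480],None,fx=3,fy=3))
E
```

```text
[ 0.47651122 -0.25433362  0.05127945] [[ 0.993 -0.115  0.005]
 [-0.115 -0.993 -0.002]
 [ 0.006  0.002 -1.   ]] [ 0.05834896 -0.70411747 -0.25010916]
```

View pics/w5.png

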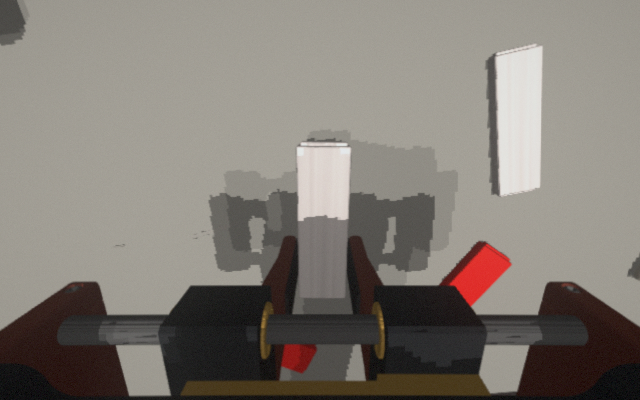

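View pics/s5.png

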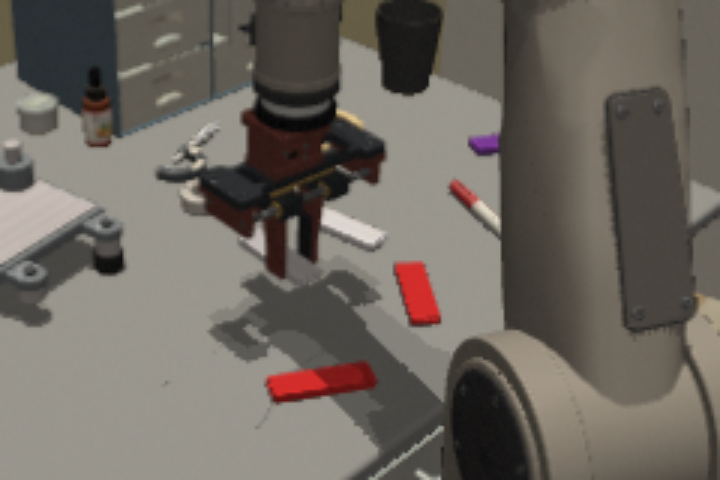

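>>> carry_out:
  steps:
    - [1.5,4.3,0,0,0,0.065,0.2]
    - [1.5,4.3,0,0,0,0.065,0.2]
    - [1.5,4.3,0,0,0,0.065,0.2]
    - [1.5,4.4,0,0,0,0.065,0.2]
    - [0,0,0,0,0,0,0.2]

```text
t: 4.6
tcp_pos: [0.536, -0.072, 0.0473]
ee_rot: [[0.988, 0.156, 0.001], [0.156, -0.988, 0.004], [0.002, -0.004, -1.0]]
ft_force: [0.2, -0.0, -0.5]
gripper_width: 0.337
```

>>> carry_out:
  steps:
    - [0,0,-2.5,0,0,0,0.2]
    - [0,0,-1.5,0,0,0,0.2]
    - [0,0,0,0,0,0,0.2]
    - [0,0,0,0,0,0,0.2]

```text
t: 5.0
tcp_pos: [0.5335, -0.0809, 0.0072]
ee_rot: [[0.99, 0.143, -0.002], [0.143, -0.99, -0.0], [-0.002, -0.0, -1.0]]
ft_force: [0.3, -0.1, 0.2]
gripper_width: 0.339
```

```bash
python3 - <<'E'
from h import *; import pickle
s=monitor.get_state(); print(s['tcp_pos'],np.round(s['ee_rot'],3),s['ft_force'])
m=eyes.camera_model('wrist');pickle.dump(m,open('pics/w6.pkl','wb'))
p,d=eyes.camera('wrist'); cv2.imwrite("pics/w6.png",p);np.save("pics/w6.npy",d)
E
```

```text
[ 0.53349107 -0.08092469  0.00715994] [[ 0.99   0.143 -0.002]
 [ 0.143 -0.99  -0.   ]
 [-0.002 -0.    -1.   ]] [ 0.30202993 -0.05577258  0.20844627]
```

View pics/w6.png

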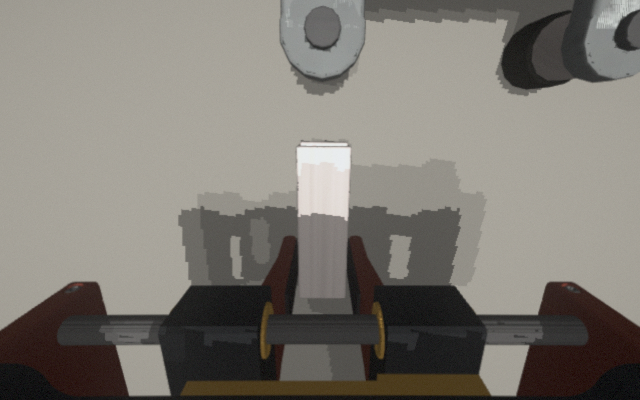

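```bash
python3 - <<'E'
from h import *; import pickle
m=pickle.load(open('pics/w6.pkl','rb'));P=pc(m,np.load('pics/w6.npy'))
print(P[27,322],P[150,323],P[210,323], P[185,150])
print(onplane(m,[(322.5,27)],0.0568), onplane(m,[(298,147),(350,147)],0.014))
E
```

```text
[ 0.64403777 -0.06407732  0.05735048] [ 0.59729596 -0.07134075  0.01340792] [ 0.56332089 -0.07630376  0.01306257] [5.59603500e-01 2.89175566e-02 6.75890107e-05]
[[ 0.64419221 -0.06422684  0.0568    ]] [[ 0.59702601 -0.05788757  0.014     ]
 [ 0.60101455 -0.08536435  0.014     ]]
```

>>> carry_out:
  steps:
    - [1.3,0.19,0,0,0,0,0.2]
    - [1.3,0.19,0,0,0,0,0.2]
    - [1.3,0.19,0,0,0,0,0.2]
    - [1.3,0.19,0,0,0,0,0.2]
    - [1.3,0.19,-0.2,0,0,0,0.2]

```text
t: 5.55
tcp_pos: [0.6016, -0.0708, 0.0068]
ee_rot: [[0.99, 0.144, 0.003], [0.144, -0.99, 0.0], [0.003, 0.0, -1.0]]
ft_force: [-0.3, 0.4, -0.9]
gripper_width: 0.341
```

>>> carry_out:
  steps:
    - [0,0,-0.2,0,0,0,0.2]
    - [0,0,0,0,0,0,0.2]
    - [0,0,0,0,0,0,0.2]

```text
t: 5.85
tcp_pos: [0.5987, -0.0712, 0.0037]
ee_rot: [[0.99, 0.144, -0.001], [0.144, -0.99, -0.0], [-0.001, 0.0, -1.0]]
ft_force: [-0.2, 1.0, -1.0]
gripper_width: 0.339
```

```bash
python3 - <<'E'
from h import *; import pickle
s=monitor.get_state(); print(s['tcp_pos'],np.round(s['ee_rot'],3),s['ft_force'])
m=eyes.camera_model('wrist');pickle.dump(m,open('pics/w7.pkl','wb'))
p,d=eyes.camera('wrist'); cv2.imwrite("pics/w7.png",p);np.save("pics/w7.npy",d)
p,d=eyes.camera('scene'); cv2.imwrite("pics/s7.png",cv2.resize(p[120:280,140:380],None,fx=3,fy=3))
E
```

```text
[ 0.59871234 -0.07117082  0.00373634] [[ 0.99   0.144 -0.001]
 [ 0.144 -0.99  -0.   ]
 [-0.001  0.    -1.   ]] [-0.17325516  0.98950386 -0.96283126]
```

View pics/w7.png

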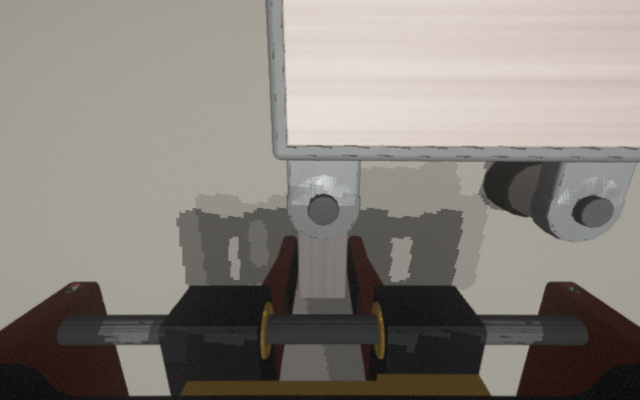

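View pics/s7.png

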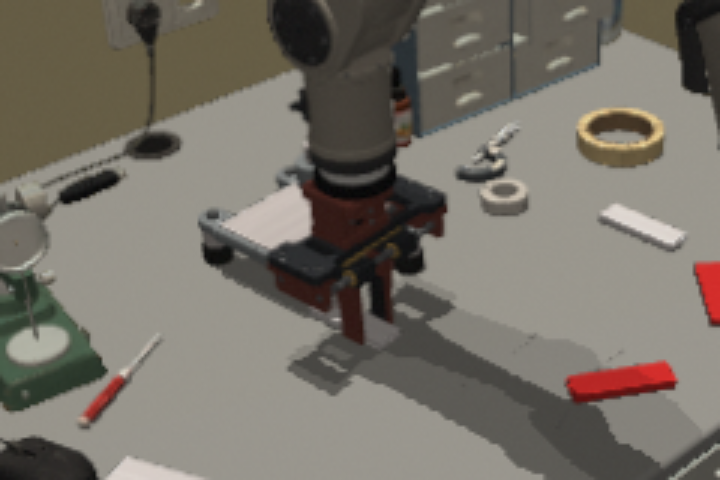

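>>> carry_out:
  steps:
    - [0,0,0,0,0,0,0.6]
    - [0,0,0,0,0,0,0.6]
    - [0,0,0,0,0,0,0.6]
    - [0,0,2,0,0,0,0.6]
    - [-2,-0.3,3,0,0,0,0.6]

```text
t: 6.45
tcp_pos: [0.58, -0.073, 0.0531]
ee_rot: [[0.989, 0.145, -0.001], [0.145, -0.989, 0.001], [-0.0, -0.001, -1.0]]
ft_force: [0.2, -0.5, 0.6]
gripper_width: 0.597
```

>>> carry_out:
  steps:
    - [-4,-0.6,0,0,0,0,0.6]
    - [0,0,2,0,0,0,0.6]
    - [0,0,0,0,0,0,0.6]

```text
t: 6.75
tcp_pos: [0.5399, -0.0804, 0.0757]
ee_rot: [[0.99, 0.144, 0.003], [0.144, -0.99, -0.001], [0.003, 0.001, -1.0]]
ft_force: [1.0, 0.5, 0.4]
gripper_width: 0.599
```

```bash
python3 - <<'E'
from h import *; import pickle
s=monitor.get_state(); print(s['tcp_pos'],np.round(s['ee_rot'],3),s['ft_force'])
m=eyes.camera_model('wrist');pickle.dump(m,open('pics/w8.pkl','wb'))
p,d=eyes.camera('wrist'); cv2.imwrite("pics/w8.png",p);np.save("pics/w8.npy",d)
E
```

```text
[ 0.53993214 -0.08037471  0.07565125] [[ 0.99   0.144  0.003]
 [ 0.144 -0.99  -0.001]
 [ 0.003  0.001 -1.   ]] [1.04705373 0.54450365 0.37261232]
```

View pics/w8.png

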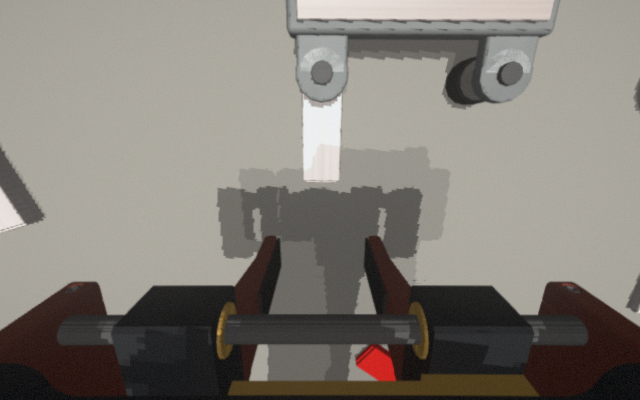

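```bash
python3 - <<'E'
from h import *; import pickle
m=pickle.load(open('pics/w8.pkl','rb'));P=pc(m,np.load('pics/w8.npy'))
th=np.radians(8.2); u=np.array([np.cos(th),np.sin(th)]); n=np.array([-u[1],u[0]]); f=np.array([0.644,-0.0645])
for uv,z in [((303.5,180.5),.01),((340,180.5),.01),((303,100),.01),((342,100),.01),((321.5,71.5),.0568)]:
    X=onplane(m,[uv],z)[0]; print(uv,X, 'foot frame', (X[:2]-f)@u,(X[:2]-f)@n)
print(P[150:170,315:330,2].mean())
E
```

```text
(303.5, 180.5) [ 0.5679601 -0.0601877  0.01     ] foot frame -0.07464742484395236 0.015113699147531792
(340, 180.5) [ 0.57223071 -0.08958774  0.01      ] foot frame -0.07461377553222204 -0.014594873375446508
(303, 100) [ 0.62909672 -0.05216646  0.01      ] foot frame -0.01299179035071684 0.01433307945124478
(342, 100) [ 0.63329222 -0.08102738  0.01      ] foot frame -0.012955585499222565 -0.014831165729981914
(321.5, 71.5) [ 0.64480051 -0.06394731  0.0568    ] foot frame 0.0008711535259088582 0.0004328667887734455
0.010434681769673755
```

>>> carry_out:
  steps:
    - [-0.4,-4.6,1,0,0,-0.01,0.6]
    - [-0.4,-4.6,1,0,0,-0.01,0.6]
    - [-0.4,-4.6,0,0,0,-0.01,0.6]
    - [-0.4,-4.6,0,0,0,-0.01,0.6]
    - [-0.4,-4.6,0,0,0,-0.01,0.6]

```text
t: 7.3
tcp_pos: [0.52, -0.3118, 0.093]
ee_rot: [[0.995, 0.095, 0.001], [0.095, -0.995, -0.0], [0.001, 0.0, -1.0]]
ft_force: [0.2, -0.2, 0.3]
gripper_width: 0.597
```

>>> carry_out:
  steps:
    - [-0.4,-4.6,-1,0,0,0,0.6]
    - [-0.1,-4.2,-1,0,0,0,0.6]
    - [0,0,0,0,0,0,0.6]
    - [0,0,0,0,0,0,0.6]

```text
t: 7.7
tcp_pos: [0.5142, -0.3987, 0.0722]
ee_rot: [[0.996, 0.093, -0.001], [0.093, -0.996, 0.001], [-0.001, -0.001, -1.0]]
ft_force: [0.5, 1.5, 0.6]
gripper_width: 0.6
```

```bash
python3 - <<'E'
from h import *; import pickle
s=monitor.get_state(); print(s['tcp_pos'],np.round(s['ee_rot'],3),s['ft_force'])
m=eyes.camera_model('wrist')
p,d=eyes.camera('wrist'); cv2.imwrite("pics/w9.png",p); P=pc(m,d)
mk=((P[...,2]>0.006)&(P[...,2]<0.015)).astype(np.uint8); mk[230:]=0; mk[:,:260]=0;mk[:,390:]=0
c=max(cv2.findContours(mk,0,1)[0],key=cv2.contourArea).reshape(-1,2)
print(cv2.minAreaRect((onplane(m,c,0.01)[:,:2]*1000).astype(np.float32)),c.min(0),c.max(0))
E
```

```text
[ 0.51422443 -0.39873974  0.07218271] [[ 0.996  0.093 -0.001]
 [ 0.093 -0.996  0.001]
 [-0.001 -0.001 -1.   ]] [0.48842801 1.51820765 0.55248539]
((543.8674926757812, -395.87481689453125), (81.47713470458984, 29.78326988220215), 5.612572193145752) [304 130] [342 229]
```

View pics/w9.png

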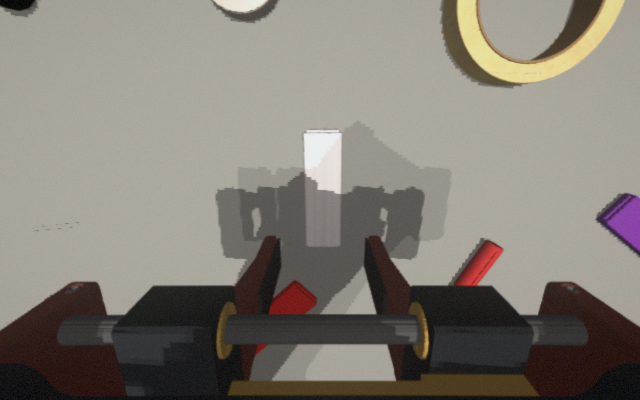

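```bash
python3 - <<'E'
from h import *
p=cv2.imread('pics/top0.png'); m=eyes.camera_model('top'); h=cv2.cvtColor(p,cv2.COLOR_BGR2HSV)
mk=((h[...,1]>150)&((h[...,0]<8)|(h[...,0]>172))).astype(np.uint8)
for c in cv2.findContours(mk,0,1)[0]:
    if cv2.contourArea(c)>120: print(c.reshape(-1,2).mean(0), cv2.boxPoints(cv2.minAreaRect((onplane(m,c.reshape(-1,2),0.01)[:,:2]*1000).astype(np.float32))).round().tolist())
E
```

```text
[303.53333333 245.95      ] [[334.0, -219.0], [358.0, -233.0], [407.0, -150.0], [383.0, -136.0]]
[355.67857143 237.26785714] [[354.0, -336.0], [427.0, -399.0], [445.0, -379.0], [372.0, -315.0]]
```

>>> carry_out:
  steps:
    - [0,0.05,-3,0,0,0,0.6]
    - [0,0,-3,0,0,0,0.6]
    - [0,0,-0.8,0,0,0,0.6]
    - [0,0,0,0,0,0,0.6]
    - [0,0,0,0,0,0,0.6]

```text
t: 8.25
tcp_pos: [0.5155, -0.397, 0.0068]
ee_rot: [[0.995, 0.096, 0.002], [0.096, -0.995, -0.001], [0.001, 0.001, -1.0]]
ft_force: [0.8, -0.6, -0.4]
gripper_width: 0.596
```

>>> carry_out:
  steps:
    - [0,0,0,0,0,0,0.2]
    - [0,0,0,0,0,0,0.2]
    - [0,0,0,0,0,0,0.2]
    - [0,0,0,0,0,0,0.2]
    - [0,0,0,0,0,0,0.2]

```text
t: 8.75
tcp_pos: [0.5147, -0.3979, 0.0065]
ee_rot: [[0.996, 0.095, 0.001], [0.095, -0.996, -0.001], [0.001, 0.001, -1.0]]
ft_force: [-1.1, 0.8, 6.6]
gripper_width: 0.332
```

>>> carry_out:
  steps:
    - [0,0,0,0,0,0,0.5]
    - [0,0,0,0,0,0,0.5]
    - [0,0,-0.3,0,0,0,0.5]
    - [0,0,0,0,0,0,0.5]
    - [0,0,0,0,0,0,0.5]

```text
t: 9.25
tcp_pos: [0.514, -0.3972, 0.0023]
ee_rot: [[0.996, 0.095, -0.001], [0.095, -0.996, 0.0], [-0.001, -0.0, -1.0]]
ft_force: [1.0, 0.1, 0.1]
gripper_width: 0.492
```

>>> carry_out:
  steps:
    - [0,0,0,0,0,0,0.2]
    - [0,0,0,0,0,0,0.2]
    - [0,0,0,0,0,0,0.2]
    - [0,0,0,0,0,0,0.2]
    - [0,0,0,0,0,0,0.2]

```text
t: 9.75
tcp_pos: [0.5143, -0.3974, 0.0027]
ee_rot: [[0.996, 0.095, 0.0], [0.095, -0.996, -0.0], [0.0, 0.0, -1.0]]
ft_force: [0.6, -0.5, -1.2]
gripper_width: 0.336
```

>>> carry_out:
  steps:
    - [0,0,3,0,0,0,0.2]
    - [0,0,3,0,0,0,0.2]
    - [0.2,4.5,0,0,0,0.007,0.2]
    - [0.2,4.5,0,0,0,0.007,0.2]
    - [0.2,4.5,0,0,0,0.007,0.2]

```text
t: 10.25
tcp_pos: [0.5202, -0.2612, 0.063]
ee_rot: [[0.993, 0.115, 0.001], [0.115, -0.993, -0.0], [0.001, 0.0, -1.0]]
ft_force: [1.3, 0.7, -0.3]
gripper_width: 0.337
```

>>> carry_out:
  steps:
    - [0.2,4.5,0,0,0,0.007,0.2]
    - [0.2,4.5,0,0,0,0.007,0.2]
    - [0.2,4.5,0,0,0,0.007,0.2]
    - [0.3,4.6,0,0,0,0.006,0.2]
    - [0,0,0,0,0,0,0.2]

```text
t: 10.75
tcp_pos: [0.53, -0.0731, 0.063]
ee_rot: [[0.988, 0.153, 0.001], [0.153, -0.988, 0.004], [0.001, -0.004, -1.0]]
ft_force: [0.3, 0.4, -1.4]
gripper_width: 0.338
```

>>> carry_out:
  steps:
    - [0,0,-2,0,0,0,0.2]
    - [0,0,-1,0,0,0,0.2]
    - [0,0,0,0,0,0,0.2]
    - [0,0,0,0,0,0,0.2]

```text
t: 11.15
tcp_pos: [0.5291, -0.0821, 0.0326]
ee_rot: [[0.99, 0.141, -0.001], [0.141, -0.99, -0.0], [-0.001, 0.0, -1.0]]
ft_force: [0.2, -0.2, -0.7]
gripper_width: 0.338
```

```bash
cat > look.py <<'E'
from h import *; import pickle,sys
k=sys.argv[1]
s=monitor.get_state(); print(s['t'],s['tcp_pos'],np.round(s['ee_rot'],4).tolist(),s['ft_force'])
m=eyes.camera_model('wrist');pickle.dump(m,open(f'pics/w{k}.pkl','wb'))
p,d=eyes.camera('wrist'); cv2.imwrite(f"pics/w{k}.png",p);np.save(f"pics/w{k}.npy",d)
p,d=eyes.camera('scene'); cv2.imwrite(f"pics/s{k}.png",cv2.resize(p[150:270,160:360],None,fx=4,fy=4,interpolation=cv2.INTER_CUBIC))
E
python3 look.py 10
```

```text
11.15 [ 0.52906258 -0.08205179  0.03261904] [[0.99, 0.1413, -0.0006], [0.1413, -0.99, -0.0001], [-0.0006, 0.0, -1.0]] [ 0.23209669 -0.22723911 -0.73927157]
```

View pics/w10.png

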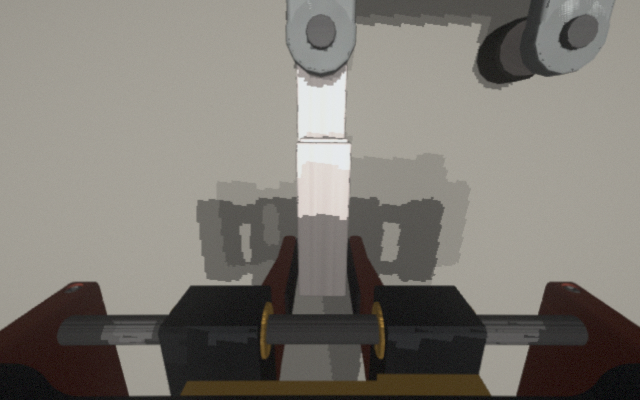

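View pics/s10.png

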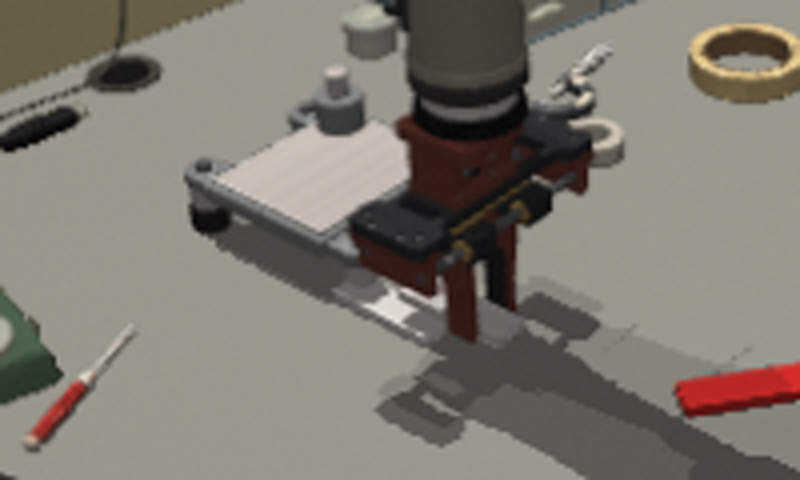

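```bash
python3 - <<'E'
from h import *; import pickle
m=pickle.load(open('pics/w10.pkl','rb'));P=pc(m,np.load('pics/w10.npy'))
for v in (150,165,180,195,210,225): print(v,P[v-3:v+4,305:343].reshape(-1,3).mean(0).round(4))
print('A',P[100:125,305:340,2].mean(), 'desk',P[120:180,150:190,2].mean(),P[240:270,110:160,2].mean())
E
```

```text
150 [ 0.5931 -0.0728  0.0402]
165 [ 0.585  -0.074   0.0395]
180 [ 0.5768 -0.0752  0.0401]
195 [ 0.5683 -0.0764  0.0402]
210 [ 0.5593 -0.0777  0.0395]
225 [ 0.5501 -0.079   0.0396]
A 0.010554467118254215 desk 0.0003992823210811668 0.00016148767704869755
```

>>> carry_out:
  steps:
    - [0,0,-1.0,0,0,0,0.2]
    - [0,0,-0.6,0,0,0,0.2]
    - [0,0,-0.2,0,0,0,0.2]
    - [0,0,0,0,0,0,0.2]
    - [0,0,0,0,0,0,0.2]

```text
t: 11.75
tcp_pos: [0.5293, -0.0814, 0.0146]
ee_rot: [[0.99, 0.142, -0.0], [0.142, -0.99, 0.0], [-0.0, -0.0, -1.0]]
ft_force: [1.0, 0.5, 0.1]
gripper_width: 0.339
```

>>> carry_out:
  steps:
    - [0,0,-0.1,0,0,0,0.2]
    - [0,0,0,0,0,0,0.2]
    - [0,0,0,0,0,0,0.2]

```text
t: 12.05
tcp_pos: [0.5293, -0.0814, 0.0138]
ee_rot: [[0.99, 0.142, 0.0], [0.142, -0.99, -0.0], [0.0, 0.0, -1.0]]
ft_force: [0.4, 0.1, -1.0]
gripper_width: 0.339
```

>>> carry_out:
  steps:
    - [0,0,-0.04,0,0,0,0.2]
    - [0,0,0,0,0,0,0.2]
    - [0,0,0,0,0,0,0.2]

```text
t: 12.35
tcp_pos: [0.5292, -0.0814, 0.0133]
ee_rot: [[0.99, 0.142, 0.0], [0.142, -0.99, 0.0], [0.0, -0.0, -1.0]]
ft_force: [-0.5, 0.1, 0.2]
gripper_width: 0.335
```

```bash
python3 look.py 11; python3 - <<'E'
from h import *; import pickle
m=pickle.load(open('pics/w11.pkl','rb'));P=pc(m,np.load('pics/w11.npy'))
for v in (155,180,205,225): print(v,P[v-5:v+6,305:343].reshape(-1,3).mean(0).round(4))
print('A',P[100:125,305:340,2].mean(), 'desk',P[120:180,150:190,2].mean())
E
```

```text
12.35 [ 0.52923784 -0.08139047  0.01327606] [[0.9898, 0.1423, 0.0], [0.1423, -0.9898, 0.0], [0.0, -0.0, -1.0]] [-0.49152788  0.06586867  0.16821432]
155 [ 0.5906 -0.0725  0.0206]
180 [ 0.577  -0.0745  0.0206]
205 [ 0.5628 -0.0766  0.0214]
225 [ 0.5503 -0.0784  0.0202]
A 0.009857452581961917 desk 0.00011753756538497154
```

View pics/w11.png

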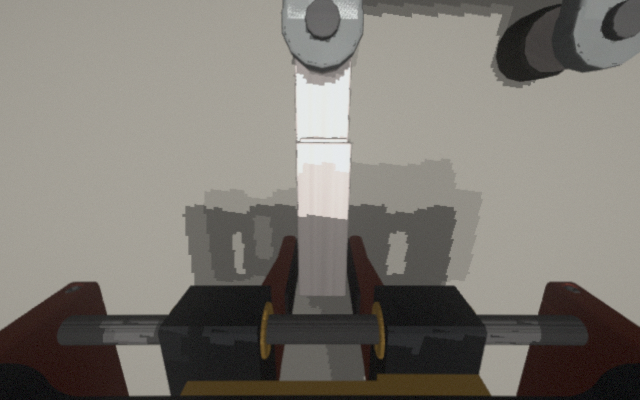

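>>> carry_out:
  steps:
    - [0.5,0.07,0,0,0,0,0.2]
    - [0.7,0.1,0,0,0,0,0.2]
    - [0.7,0.1,0,0,0,0,0.2]
    - [0.5,0.07,0,0,0,0,0.2]
    - [0,0,0,0,0,0,0.2]

```text
t: 12.95
tcp_pos: [0.5544, -0.0777, 0.0133]
ee_rot: [[0.99, 0.143, 0.001], [0.143, -0.99, 0.0], [0.001, -0.0, -1.0]]
ft_force: [-0.6, -0.6, -0.6]
gripper_width: 0.34
```

>>> carry_out:
  steps:
    - [0.4,0.06,0,0,0,0,0.2]
    - [0.4,0.06,0,0,0,0,0.2]
    - [0.3,0.04,0,0,0,0,0.2]
    - [0.3,0.04,0,0,0,0,0.2]
    - [0,0,0,0,0,0,0.2]

```text
t: 13.45
tcp_pos: [0.5678, -0.0759, 0.0133]
ee_rot: [[0.99, 0.142, 0.001], [0.142, -0.99, 0.0], [0.001, 0.0, -1.0]]
ft_force: [0.2, -0.3, -0.6]
gripper_width: 0.34
```

>>> carry_out:
  steps:
    - [0.4,0.06,0,0,0,0,0.2]
    - [0.5,0.07,0,0,0,0,0.2]
    - [0.5,0.07,0,0,0,0,0.2]
    - [0.4,0.06,0,0,0,0,0.2]
    - [0,0,0,0,0,0,0.2]

```text
t: 13.95
tcp_pos: [0.5861, -0.0732, 0.0133]
ee_rot: [[0.99, 0.143, 0.001], [0.143, -0.99, 0.0], [0.001, -0.0, -1.0]]
ft_force: [-0.5, 0.1, 0.9]
gripper_width: 0.338
```

>>> carry_out:
  steps:
    - [0.5,0.07,0,0,0,0,0.2]
    - [0.5,0.07,0,0,0,0,0.2]
    - [0,0,0,0,0,0,0.2]
    - [0,0,0,0,0,0,0.2]

```text
t: 14.35
tcp_pos: [0.5953, -0.072, 0.0132]
ee_rot: [[0.99, 0.142, -0.0], [0.142, -0.99, -0.0], [-0.0, 0.0, -1.0]]
ft_force: [0.0, -0.0, -1.3]
gripper_width: 0.34
```

```bash
python3 look.py 12
```

```text
14.35 [ 0.59531426 -0.07199194  0.01322379] [[0.9898, 0.1424, -0.0001], [0.1424, -0.9898, -0.0], [-0.0001, 0.0, -1.0]] [ 0.00475968 -0.01148295 -1.26470138]
```

View pics/w12.png

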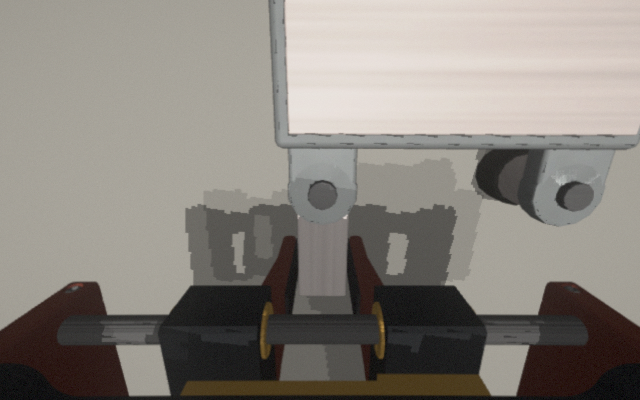

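View pics/s12.png

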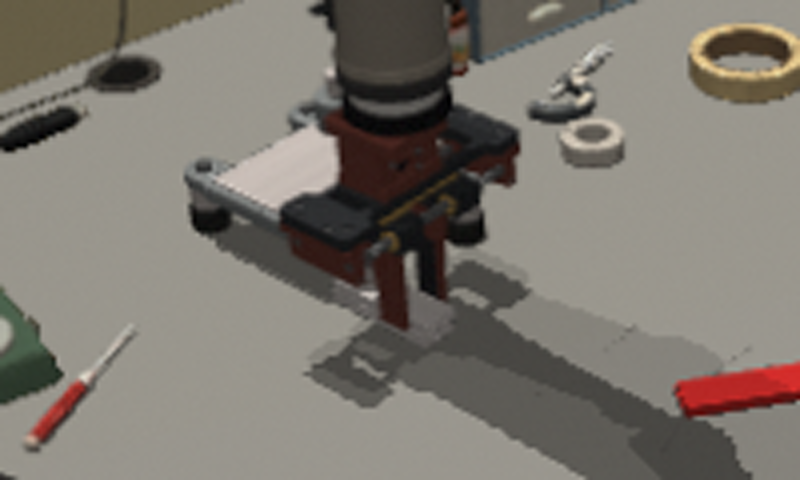

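>>> carry_out:
  steps:
    - [0,0,-0.03,0,0,0,0.2]
    - [0,0,0,0,0,0,0.6]
    - [0,0,0,0,0,0,0.6]
    - [0,0,0,0,0,0,0.6]
    - [0,0,0,0,0,0,0.6]

```text
t: 14.95
tcp_pos: [0.5953, -0.072, 0.013]
ee_rot: [[0.99, 0.142, 0.0], [0.142, -0.99, -0.0], [0.0, 0.0, -1.0]]
ft_force: [-0.4, 0.4, 0.4]
gripper_width: 0.598
```

>>> carry_out:
  steps:
    - [0,0,1.5,0,0,0,0.6]
    - [-1,-0.15,3,0,0,0,0.6]
    - [-4,-0.6,0,0,0,0,0.6]
    - [0,0,2,0,0,0,0.6]
    - [0,0,0,0,0,0,0.6]

```text
t: 15.45
tcp_pos: [0.5463, -0.08, 0.0809]
ee_rot: [[0.99, 0.142, 0.004], [0.142, -0.99, -0.001], [0.004, 0.001, -1.0]]
ft_force: [0.2, -0.4, 0.2]
gripper_width: 0.602
```

```bash
python3 look.py 13; python3 - <<'E'
from h import *; import pickle
m=pickle.load(open('pics/w13.pkl','rb'));P=pc(m,np.load('pics/w13.npy'))
for v in range(60,200,10): print(v,P[v-2:v+3,312:330].reshape(-1,3).mean(0).round(4))
E
```

```text
15.45 [ 0.54634581 -0.0799709   0.0809153 ] [[0.9899, 0.1417, 0.0045], [0.1417, -0.9899, -0.0007], [0.0043, 0.0013, -1.0]] [ 0.15189559 -0.44480608  0.17281043]
60 [ 0.6587 -0.0621  0.0517]
70 [ 0.6532 -0.0628  0.0517]
80 [ 0.647  -0.0638  0.0586]
90 [ 0.6417 -0.0645  0.0566]
100 [ 0.6362 -0.0653  0.0518]
110 [ 0.6303 -0.0661  0.0477]
120 [ 0.6234 -0.0669  0.0197]
130 [ 0.6162 -0.0679  0.0197]
140 [ 0.6088 -0.069   0.0197]
150 [ 0.6016 -0.0699  0.022 ]
160 [ 0.5937 -0.0711  0.0196]
170 [ 0.5858 -0.0722  0.0196]
180 [ 0.5784 -0.0733  0.0222]
190 [ 0.5696 -0.0745  0.0194]
```

View pics/w13.png

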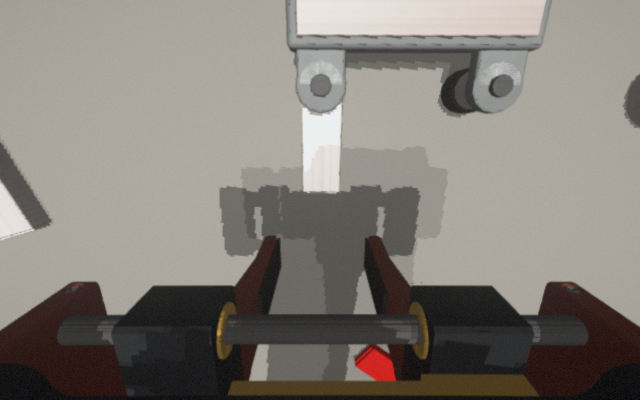

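View pics/s13.png

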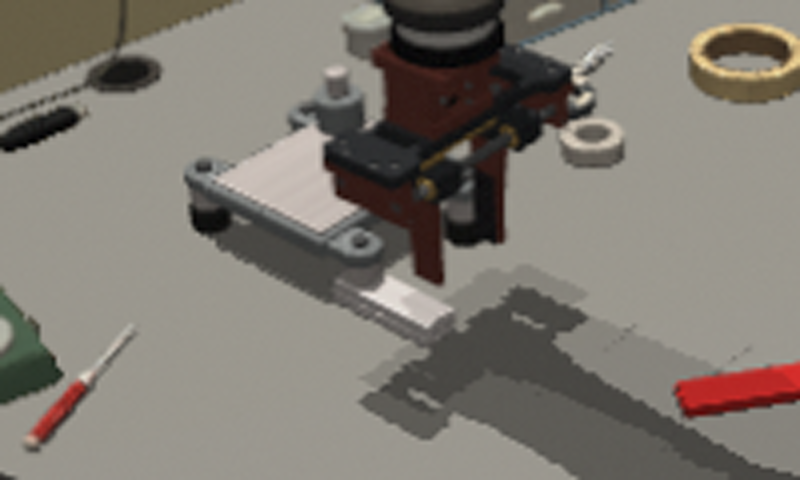

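>>> carry_out:
  steps:
    - [-2,-4,3,0,0,0,0.6]
    - [-2,-4,3,0,0,0,0.6]
    - [-1,-4,2,0,0,0,0.6]
    - [0,-4,0,0,0,0,0.6]
    - [0,0,0,0,0,0,0.6]

```text
t: 16.05
tcp_pos: [0.498, -0.2406, 0.1541]
ee_rot: [[0.991, 0.134, 0.002], [0.134, -0.991, -0.004], [0.001, 0.004, -1.0]]
ft_force: [-0.0, 0.1, -1.2]
gripper_width: 0.602
```

```bash
python3 - <<'E'
from h import *; import pickle
p,d=eyes.camera('scene'); m=eyes.camera_model('scene')
cv2.imwrite("pics/s14.png",cv2.resize(p[190:240,220:295],None,fx=10,fy=10,interpolation=cv2.INTER_CUBIC))
q,_=eyes.camera('top'); cv2.imwrite("pics/t14.png",cv2.resize(q[100:230,170:380],None,fx=3.7,fy=3.7,interpolation=cv2.INTER_CUBIC))
th=np.radians(8.2); u=np.array([np.cos(th),np.sin(th)]); n=np.array([-u[1],u[0]]); f=np.array([0.644,-0.0645])
X=[np.r_[f-0.078*u+s*0.015*n,z] for s in(1,-1) for z in(0,.01,.02)]
print(((proj(m,X)-[220,190]+.5)*10).round())
p0=cv2.imread('pics/top0.png'); df=cv2.absdiff(p0,q).max(2)[175:220,175:215]; print('thick diff px',(df>60).sum())
E
```

```text
[[476. 476.]
 [473. 449.]
 [471. 421.]
 [546. 426.]
 [544. 398.]
 [542. 370.]]
thick diff px 0
```

View pics/s14.png

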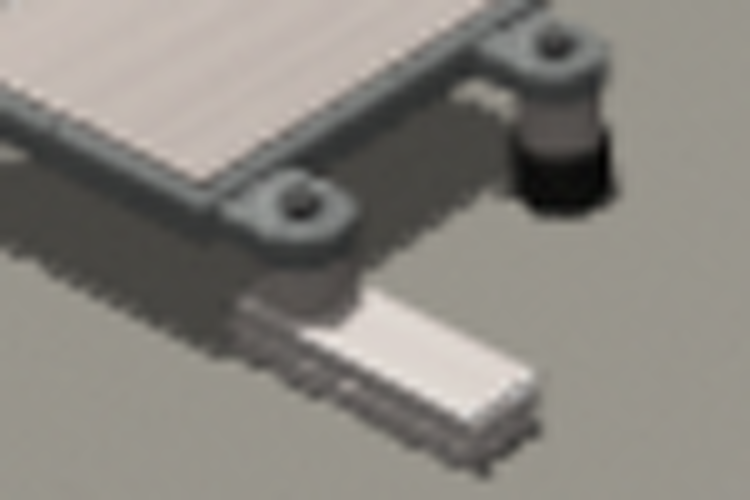

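View pics/t14.png

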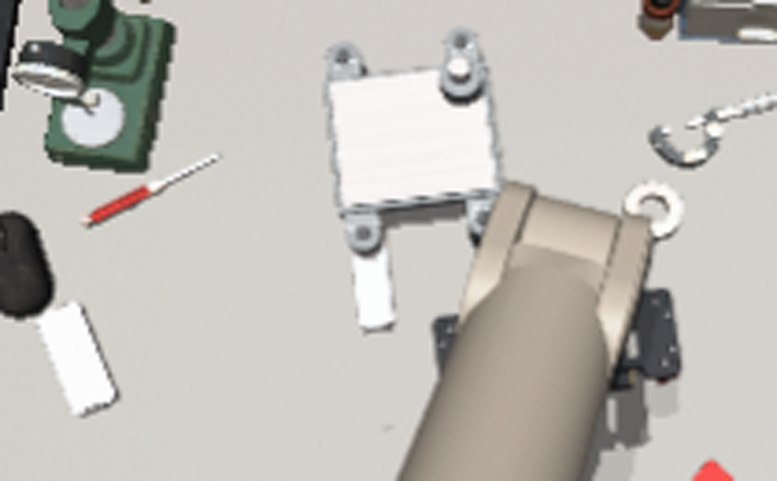

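Both strips are stacked, aligned and under the foot. The plate and the thick strip have not moved, and the arm is clear.

```bash
python3 -c "
from workcell import arm
print(arm.finish_job())"
```

```text
the job is handed in; nothing more can be done
None
```

Both thin strips are now under the front-left foot, one flat on top of the other. I slid each in from the front, then backed the arm clear and handed the job in at about 16 s of the 64 s allowed; no verdict was reported.

- **Lower strip:** before the second went in, its centre was about 25 mm in front of the foot's centre, centred sideways to under 1 mm. It is now mostly hidden, but the enlarged scene view shows the two front ends flush to within a few millimetres.
- **Upper strip:** its centre is about 28 mm in front of the foot's centre. Its top reads 19.4–19.7 mm high along its length apart from two patches at about 22 mm, which I took for depth noise.
- **Plate and thick strip:** before the second strip went in, the foot measured within 1 mm of where I first found it. After release the pictures show no visible shift or tilt of the plate. The thick strip's area in the top view is unchanged from the start.
- **Disagreements:** the first close on the second strip was too high (6.6 N vertical), so I reopened, lowered and gripped it again. No other check failed, and the force readings during both insertions stayed at about 1 N.

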